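# Press a buckle inlay flush with the toggle clamp

### The job

One of the two brass buckle frames still has its steel inlay standing proud. Set that frame in the nest of the blue clamp fixture with the clamp arm parked, swing the clamp arm over by its crossbar and down onto the inlay without letting it slam, press until the inlay is flush (with the clamp, not with the fingers), then swing the arm back over centre to its parked stop and let go. The pressed frame stays in the nest; leave the finished frame and everything else where they are.

Things in the scene. Friction and masses are not known exactly. Their poses are not given: they have to be found in the camera images.
- piece: the buckle frame to be pressed: a brass oblong frame 110 x 46 mm and 26 mm high, 0.4 to 0.6 kg with its inlay, lying flat. Origin: centre of its underside; x along its 110 mm length, y across its 46 mm width, z up. Both ends are alike. Its plain steel inlay (81 x 25 mm) stands up to 12 mm proud of the brass. It starts beside the fixture on the robot's left; the two frames may lie in either of two places.
- inlay_top (a point): centre of the top face of the proud inlay, on the middle of the piece: 38 mm above the piece's underside when fully proud, 26 mm when flush with the brass.
- inlay (a joint): how far the inlay has been pressed in, in m: 0 fully proud, 0.012 flush (hard stop). It starts between 0 and 0.002. It is a stiff fit, about 15 N to push, and stays where it is left; the weight of the clamp arm alone does not move it.
- finished: the finished buckle frame, the same brass frame 110 x 46 x 26 mm whose inlay is already flush; leave it alone. Origin: centre of its underside, x along its length.
- fixture: the fixed clamp fixture: a blue base plate 150 mm (x) by 175 mm (y, from -130 to +45 mm), 12 mm thick. Origin under the centre of the nest, on the table. x lies along the nest's length and along the clamp's hinge; the hinge is on the -y side, the arm closes towards +y. The hinge cheeks at y = -95 mm (39 mm wide in x, 32 mm in y) rise to 80 mm above the table.
- nest (a point): centre of the nest floor, 12 mm above the table, x along the nest's length. Four steel corner angles 8 mm high bound a space of 118 x 54 mm for the 110 x 46 mm frame (4 mm play all round); the sides are open between the corners for 90 mm, so fingers fit there. The frame goes in flat, either end first.
- clamp_hinge (a point): the clamp's hinge axis: 95 mm to the -y side of the nest centre, 66 mm above the table; the axis runs along the fixture's x.
- clamp (a joint): angle of the clamp arm in rad: 0 parked (leaning 0.55 rad back past upright, away from the nest, on its stop, where it starts), 0.55 upright (dead centre), 2.12 level with its rubber foot on a flush inlay in the nest; the hinge stops at 2.17. On a fully proud inlay the foot lands at about 1.99. The arm weighs 0.35 kg, has no spring, a lightly damped hinge, and falls to whichever side of upright it is on: let go just past upright towards the nest it slams.
- handle (a point): the place to grip the clamp's crossbar: a round steel bar 16 mm thick and 130 mm long, parallel to the hinge, at the arm's end, 180 mm from the hinge axis. This point is on the bar's axis, 36 mm from the arm's middle towards the fixture's -x; the bar is free for 40 mm there. The rubber foot sits under the arm 95 mm from the hinge, so a push on the bar is nearly doubled. With the arm level the bar is 66 mm above the table and 85 mm to the +y side of the nest centre.
- hammer: bystander: bench hammer, 240 mm, wooden handle, lying beyond the fixture.
- screwdriver: bystander: screwdriver, 190 mm, lying near the robot.
- spool: bystander: white spool, 72 mm wide, 52 mm high.
- dish: bystander: white bowl, 100 mm wide, 30 mm high, left of the frames.
- doming_block: bystander: dark steel doming block, a 50 mm cube with round hollows on top, between the frames and the hammer.
- jar: bystander: amber glass jar, 64 mm wide, 85 mm high, at the right near side.
Things that resemble listed ones, but are neither listed nor needed, are in the scene too. What is shaped like the piece but purple or red is not meant.

How it is judged (in metres and radians):
On the way, in this order (a step that is already met when the one before it is completed fails the run):
1. the frame with the proud inlay lies flat in the nest, inlay still proud, clamp arm parked (horizontal distance between piece and nest below 0.007 m and z of piece in the frame of nest between -0.004 and 0.004 m and angle between the x axis of piece and the x axis of nest, either way round below 0.12 rad and angle between piece's own z axis and vertical below 0.06 rad and value of joint inlay below 0.006 m and value of joint clamp below 0.3 rad), for 0.2 s.
2. the clamp arm bears on the inlay and has pressed it flush (horizontal distance between piece and nest below 0.007 m and z of piece in the frame of nest between -0.004 and 0.004 m and angle between the x axis of piece and the x axis of nest, either way round below 0.12 rad and angle between piece's own z axis and vertical below 0.06 rad and value of joint inlay above 0.0105 m and value of joint clamp above 2.04 rad and contact force between clamp and inlay above 1 N), for 0.2 s.
At the end, for the whole second after the job is handed in: The pressed frame lies flat and at rest in the nest (centre within 7 mm, squared within 0.12 rad, on the floor within 4 mm), its inlay within 1.5 mm of flush, the clamp arm back within 0.1 rad of its parked stop, and the finished frame and the bystanders within 30 mm of where they began (horizontal distance between piece and nest below 0.007 m and z of piece in the frame of nest between -0.004 and 0.004 m and angle between the x axis of piece and the x axis of nest, either way round below 0.12 rad and angle between piece's own z axis and vertical below 0.06 rad and value of joint inlay above 0.0105 m and value of joint clamp below 0.1 rad and linear speed of piece below 0.02 m/s and distance of each of finished, hammer, screwdriver, spool, dish, jar, doming_block from where it was at the start of the episode below 0.03 m); the robot touches nothing.
It fails at once if the clamp arm slams towards the nest (faster than 3 rad/s) (velocity of joint clamp above 3 rad/s).
It fails at once if the fingers press on the inlay (over 6 N) (contact force between the fingers and inlay above 6 N).
It fails at once if the finished frame or a bystander is moved by more than 30 mm (distance of any of finished, hammer, screwdriver, spool, dish, jar, doming_block from where it was at the start of the episode above 0.03 m).
It also fails if it takes over 72 s, if anything falls off the work surface, if the arm or the gripper's body presses on something with over 40 N, if the wrist force passes 120 N, or if a joint passes its speed limit or range.

### The arm

A 7-joint arm with a two-finger parallel gripper is mounted at the origin on the work surface. World frame = base frame: x ahead of the robot, y to its left, z up, the work surface at z = 0. Lengths are in m, angles in degrees, forces in N, time in s.
With the tool pointing down it reaches from about 0.35 to 0.9 m from the base axis. Payload 7.2 kg.
Tool frame: the origin (TCP) lies at the very end of the fingers, on their centre line; the grasp point (between the pads) lies 19 mm behind it (manip.grip_point_offset is the distance from the TCP to the grasp point, in m); z points along the fingers, y is the line along which they close (so a half turn about z gives the same grasp; the last joint's range is limited). The gripper opens to 85 mm and grips with 20 to 120 N. Pads are 22 mm wide; open, the fingers measure 114 mm over their backs; the gripper's body (76 mm by 85 mm) begins 54 mm behind the grasp point. The pads swing forward as they close: fully open they stand 13 mm farther back than shut.
Start: joints at [-72.433, 23.554, -0.728, 91.456, 0.321, 64.991, -4.71], TCP at [0.229, 0.582, 0.231] pointing down, gripper open.
Joint ranges: [-169.25, 169.25], [-16.82, 113.86], [-84.01, 82.57], [7.8, 145.47], [-59.2, 239.2], [7.22, 106.19], [-163.78, 163.78]. Speed limits (degrees/s): [136.94, 136.94, 172.46, 172.46, 180, 180, 180].

### API

Orientations are given as a 3x3 rotation matrix whose columns are the frame's x, y, z axes.
In Python, from bench import manip, eyes gives the robot as it stands.
- The arm moves only by the tool step_arm, never from a script. Its argument "deltas" is a list of rows, each a list of 3 entries, a list of its own where there are three numbers: the shift along the tool's x, y, z in cm, then the turn, a rotation vector about the tool's x, y, z in rad, then the opening, from 0 (shut) to 1 (fully open). A call has 1 to 8 rows; each row is the pose to reach, as a shift and turn from the pose commanded when the call began, along the tool's axes at that moment; what a row does not reach only later rows make up. A row lasts 1/12 s, in which the tool goes at most 41.7 mm and 7.16 degrees, less where a joint would pass 70% of its speed; a pose out of reach is approached as far as the arm can. A call with a gripper value outside its range is refused whole. The fingers move at their own pace and stop on an object; the grip force is fixed at half the most. Time passes only in rows, so rows that repeat a pose let the fingers close. It gives the time, the measured TCP pose, the force, the opening and the grip force at its end, in the units of the state.
- manip.state(): the state, without advancing time (a new reading comes with each control period).
- eyes.grab_frame(name): name is "scene" or "side" or "wrist"; returns the picture (384x512x3 uint8, red, green, blue); there is no depth.
- eyes.camera_model(name): a dict with "mtx" (3x3 intrinsics, pixels), "distortion" ([k1, k2, p1, p2, k3] as OpenCV has them; the pictures are not rectified), "extrinsics" (4x4, takes a point from camera to world coordinates). Camera axes: x right, y down, z forward; pixel columns grow to the right and rows downward; lengths in m; the calibration is good to about 2 mm. A picture is of the moment at which its call begins: read the wrist's pose just before it. camera_model takes no time and is no camera call; for the wrist camera it gives the pose at the moment of the call.
- manip.hand_in(): hands the job in; it is judged then, once.
Trained networks look in the newest picture that a camera, given by its name, has taken for a name from the list of things; names that differ only in an ending like _2 or _b are one class to them, and where a whole thing is asked for, a point or a joint stands for the part that bears it (a point fixed in the world has none). Each returns a list of dicts, best first, with "conf" (0 to 1); they miss things now and then, are a little off and sometimes report something else, mostly with a low value. They report only what shows in the picture. A call takes as long as a camera call. They do not tell look-alikes from the thing itself.
- eyes.find_in(camera, label): "extent" ([left, top, right, bottom] in pixels, round what is visible of it).
- eyes.spot_point(camera, label): "point" ([column, row] in pixels: a listed point, or the origin of a listed thing).
The state is a dict: "clock": time; "joint_pos": joint angles; "qd": joint speeds; "joint_torque": joint torques, N m; "position": TCP position; "tcp_rot": TCP orientation; "contact_force": force on the tool from outside, world axes, zero at the start; "moment": the same for the moment, N m; "finger_gap": finger opening in m; "grip_force": force on a finger pad.
Only numpy, scipy, OpenCV 4.12 (cv2) and the standard library are available. Lean on these libraries where they do the work, as an engineer would, in place of code of your own. Each camera call takes 0.05 s, during which the arm holds its last target. There are 200 camera calls.

## Working session

There is one attempt and no reset: what is moved stays moved. The work goes in short steps, Python scripts to look and compute and a tool call to move; the robot and the scene stay as the last step left them, time stands still between calls to the robot, and variables do not carry over. Pictures are saved under pics/ and viewed, at most 10 in all, crops included, and the job is handed in when it is done.

Besides the shell and the picture viewer there is one more tool, called after "Request:" as name(argument=value, ...) on one line, values as JSON. step_arm: Moves the arm, as the interface text tells. Its arguments: {"type":"object","properties":{"deltas":{"type":"array"}},"required":["deltas"]}

```bash
ls; mkdir -p pics
cat > h.py <<'E'
import numpy as np, cv2
from bench import manip, eyes
def ray(cam,px,m=None):
    m=m or eyes.camera_model(cam)
    K=np.array(m["mtx"]);d=np.array(m["distortion"]);T=np.array(m["extrinsics"])
    u=cv2.undistortPoints(np.array([[px]],float),K,d)[0,0]
    return T[:3,3],T[:3,:3]@np.array([u[0],u[1],1.])
def onz(cam,px,z,m=None):
    o,r=ray(cam,px,m); return o+r*(z-o[2])/r[2]
def proj(cam,P,m=None):
    m=m or eyes.camera_model(cam)
    T=np.linalg.inv(np.array(m["extrinsics"]))
    P=np.atleast_2d(P)
    return cv2.projectPoints(P.astype(float),cv2.Rodrigues(T[:3,:3])[0],T[:3,3],np.array(m["mtx"]),np.array(m["distortion"]))[0][:,0]
def tri(cams,pxs):
    A=np.zeros((3,3));b=np.zeros(3)
    for c,p in zip(cams,pxs):
        o,r=ray(c,p);r=r/np.linalg.norm(r);M=np.eye(3)-np.outer(r,r);A+=M;b+=M@o
    return np.linalg.solve(A,b)
def save(img,n): cv2.imwrite('pics/'+n+'.png',img[:,:,::-1])
E
python3 - <<'E'
from h import *
np.set_printoptions(precision=3,suppress=True)
s=manip.state();print(s["position"],s["tcp_rot"],s["clock"],manip.grip_point_offset)
ims=[eyes.grab_frame(c) for c in("scene","side","wrist")]
save(ims[0],'scene0');save(ims[1],'side0');save(ims[2],'wrist0')
for c in("scene","side"):
    for l in("piece","finished","fixture","nest","clamp_hinge","handle","inlay_top"):
        print(c,l,[(np.round(d["point"]).tolist(),round(d["conf"],2)) for d in eyes.spot_point(c,l)][:4])
E
```

```text
pics
[0.229 0.581 0.23 ] [[-0.931  0.366 -0.001]
 [ 0.366  0.931 -0.002]
 [-0.    -0.002 -1.   ]] 0.0 0.0187
scene piece [([306.0, 196.0], 0.9), ([305.0, 170.0], 0.59), ([295.0, 144.0], 0.59)]
scene finished [([334.0, 230.0], 0.94)]
scene fixture [([244.0, 243.0], 0.94)]
scene nest [([246.0, 239.0], 0.67), ([335.0, 231.0], 0.53)]
scene clamp_hinge [([214.0, 234.0], 0.84)]
scene handle [([168.0, 194.0], 0.8)]
scene inlay_top [([307.0, 185.0], 0.68), ([298.0, 139.0], 0.61), ([303.0, 161.0], 0.56)]
side piece [([159.0, 203.0], 0.94), ([198.0, 196.0], 0.91), ([112.0, 211.0], 0.69), ([390.0, 268.0], 0.65)]
side finished []
side fixture [([274.0, 230.0], 0.81)]
side nest [([277.0, 230.0], 0.55)]
side clamp_hinge [([295.0, 241.0], 0.62)]
side handle [([311.0, 229.0], 0.62)]
side inlay_top [([159.0, 192.0], 0.73), ([107.0, 204.0], 0.63), ([244.0, 176.0], 0.56), ([199.0, 190.0], 0.51)]
```

View pics/scene0.png

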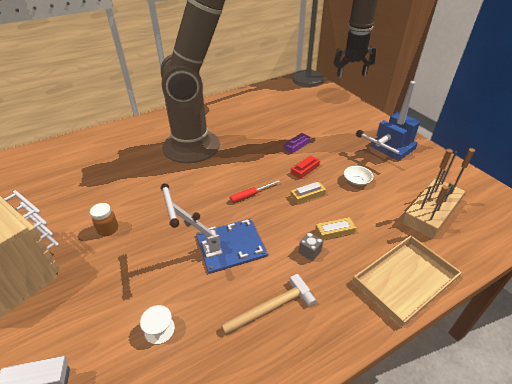

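View pics/side0.png

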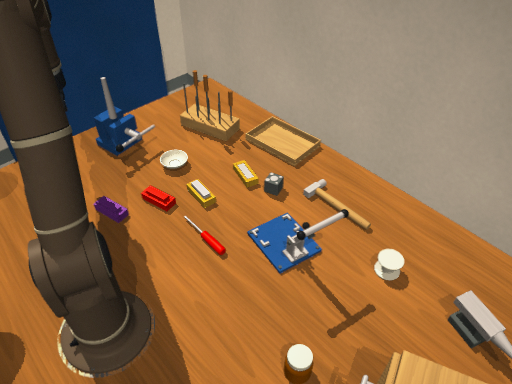

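Scene view: brass frames at (308,192) and (336,229); red (305,166) and purple (298,143) look-alikes are excluded. The blue fixture is at (232,244), with its clamp leaning left. I'll check the choice in one crop.

Run:
```python
from h import *
np.set_printoptions(precision=3,suppress=True)
a=cv2.imread('pics/scene0.png')[170:250,270:370];b=cv2.imread('pics/side0.png')[150:220,170:270]
f=lambda x:cv2.resize(x,(500,290),interpolation=cv2.INTER_CUBIC)
cv2.imwrite('pics/crop0.png',np.vstack([f(a),f(b)]))
print("A",tri(["scene","side"],[(306,196),(198,196)]),onz("scene",(306,196),0),onz("side",(198,196),0))
print("B",onz("scene",(334,230),0))
print("fix",onz("scene",(244,243),0),onz("side",(274,230),0))
print("nest",onz("scene",(246,239),.012),onz("side",(277,230),.012))
print("hinge",onz("scene",(214,234),.066),onz("side",(295,241),.066))
print("handle",tri(["scene","side"],[(168,194),(311,229)]))
for c in("scene","side"):
    for l in ("hammer","screwdriver","spool","dish","doming_block","jar"):
        eyes.grab_frame(c) if 0 else None
        print(c,l,[onz(c,d["point"],0) for d in eyes.spot_point(c,l)][:1])
```

```text
A [ 0.467  0.232 -0.006] [0.475 0.221 0.   ] [0.465 0.233 0.   ]
B [0.643 0.204 0.   ]
fix [ 0.547 -0.059  0.   ] [ 0.547 -0.044  0.   ]
nest [ 0.546 -0.051  0.012] [ 0.546 -0.057  0.012]
hinge [ 0.525 -0.141  0.066] [ 0.52  -0.152  0.066]
handle [ 0.474 -0.232  0.22 ]
scene hammer [array([ 0.772, -0.123,  0.   ])]
scene screwdriver [array([0.39 , 0.078, 0.   ])]
scene spool [array([ 0.673, -0.371,  0.   ])]
scene dish [array([0.5  , 0.421, 0.   ])]
scene doming_block [array([0.493, 0.418, 0.   ])]
scene jar [array([ 0.271, -0.391,  0.   ])]
side hammer [array([ 0.758, -0.115, -0.   ])]
side screwdriver [array([ 0.368,  0.075, -0.   ])]
side spool [array([ 0.675, -0.369,  0.   ])]
side dish [array([0.514, 0.419, 0.   ])]
side doming_block [array([0.667, 0.084, 0.   ])]
side jar [array([ 0.285, -0.394,  0.   ])]
```

View pics/crop0.png

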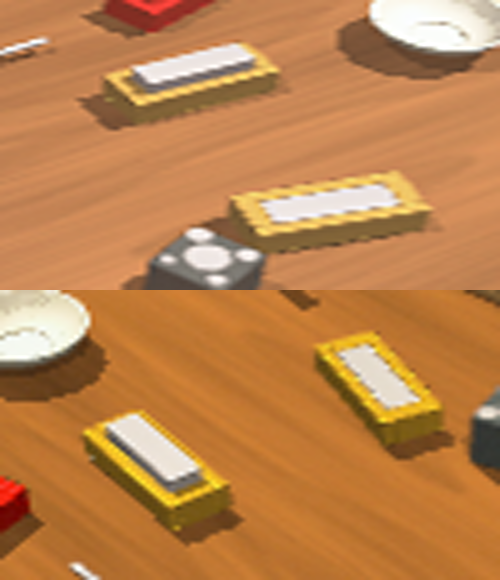

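The near frame, A, at scene (308,192), has its inlay standing proud with a visible step on all sides. The far one at (336,229) is flush, so A is the piece.

```bash
cat >> h.py <<'E'
from scipy.spatial.transform import Rotation as Rn
def delta(p,yawvec=None,z=(0,0,-1),s=None,R1=None):
    """tool-frame shift cm + rotvec to reach world TCP p with tool y along yawvec (sign chosen nearest)"""
    s=s or manip.state();R0=np.array(s["tcp_rot"]);p0=np.array(s["position"])
    if R1 is None:
        z=np.array(z,float);z/=np.linalg.norm(z)
        y=np.append(yawvec,0) if len(yawvec)==2 else np.array(yawvec,float)
        y=y-z*(y@z);y/=np.linalg.norm(y)
        if y@R0[:,1]<0:y=-y
        R1=np.c_[np.cross(y,z),y,z]
    return np.round(R0.T@(np.array(p)-p0)*100,2).tolist(),np.round(Rn.from_matrix(R0.T@R1).as_rotvec(),3).tolist()
E
python3 - <<'E'
from h import *
np.set_printoptions(precision=3,suppress=True)
l,r=onz("scene",(291,195),.026),onz("scene",(325,187),.026);d=(r-l)[:2];print(l,r,d)
s=manip.state();R=np.array(s["tcp_rot"]);T=np.array(eyes.camera_model("wrist")["extrinsics"])
print(R.T@(T[:3,3]-s["position"]),R.T@T[:3,:3],eyes.camera_model("wrist")["mtx"])
d/=np.linalg.norm(d);y=np.array([-d[1],d[0]])
print(y,delta((.467,.230,.25),y))
y2=np.array([.23,.97]);print(delta((.547,-.05,.25),y2))
E
```

```text
[0.467 0.163 0.026] [0.493 0.285 0.026] [0.026 0.121]
[ 0.067 -0.001 -0.143] [[ 0.001 -0.964 -0.267]
 [ 1.     0.001 -0.001]
 [ 0.001 -0.267  0.964]] [[326.803   0.    250.748]
 [  0.    326.803 190.793]
 [  0.      0.      1.   ]]
[-0.978  0.208] ([-35.04, -24.0, -1.87], [0.0, 0.0, 1.405])
([-52.73, -47.13, -1.87], [-0.0, 0.0, -0.142])
```

Request:
step_arm(deltas=[[[-18,-12,-1.5],[0,0,-0.9],1],[[-18,-12,-1.5],[0,0,-0.9],1],[[-18,-12,-1.5],[0,0,-0.9],1],[[-18,-12,-1.5],[0,0,-0.9],1],[[-18,-12,-1.5],[0,0,-0.9],1],[[-18,-12,-1.5],[0,0,-0.9],1],[[-18,-12,-1.5],[0,0,-0.9],1],[[-18,-12,-1.5],[0,0,-0.9],1]])

```text
clock: 2.12
position: [0.3537, 0.4027, 0.2468]
tcp_rot: [[-0.863, -0.505, 0.001], [-0.505, 0.863, 0.0], [-0.001, 0.0, -1.0]]
contact_force: [-0.7, -0.3, -0.2]
finger_gap: 0.0849
grip_force: 0.0
```

Run:
```python
from h import *
print(manip.state()["position"],manip.state()["clock"],delta((.467,.230,.25),(.978,-.208)))
```

```text
[0.353711   0.40266237 0.24676456] 2.1167 ([-1.06, -20.62, -0.32], [-0.0, 0.001, -0.832])
```

Request:
step_arm(deltas=[[[-1,-20.5,0],[0,0,-0.83],1],[[-1,-20.5,0],[0,0,-0.83],1],[[-1,-20.5,0],[0,0,-0.83],1],[[-1,-20.5,0],[0,0,-0.83],1],[[-1,-20.5,0],[0,0,-0.83],1],[[-1,-20.5,0],[0,0,-0.83],1],[[-1,-20.5,0],[0,0,-0.83],1],[[-1,-20.5,0],[0,0,-0.83],1]])

```text
clock: 2.78
position: [0.4647, 0.2301, 0.2464]
tcp_rot: [[-0.212, -0.977, 0.0], [-0.977, 0.212, -0.0], [0.0, -0.0, -1.0]]
contact_force: [0.2, 0.5, 0.0]
finger_gap: 0.0853
grip_force: 0.0
```

```bash
cat > look.py <<'E'
from h import *
np.set_printoptions(precision=4,suppress=True)
def grab(n):
    m=eyes.camera_model("wrist");im=eyes.grab_frame("wrist");save(im,n);return m,im
def rect(mask,m,z):
    c=max(cv2.findContours(mask,cv2.RETR_EXTERNAL,cv2.CHAIN_APPROX_NONE)[0],key=cv2.contourArea)
    P=np.array([onz("wrist",q[0],z,m)[:2] for q in c])
    r=cv2.minAreaRect((P*1000).astype(np.float32)); b=cv2.boxPoints(r)/1000
    e=b[1]-b[0];f=b[2]-b[1]
    L=e if np.linalg.norm(e)>np.linalg.norm(f) else f
    return b.mean(0),np.linalg.norm(e),np.linalg.norm(f),L/np.linalg.norm(L)
def brass(im,roi=None):
    h=cv2.cvtColor(im,cv2.COLOR_RGB2HSV);k=cv2.inRange(h,(20,120,60),(34,255,255))
    return k
E
python3 - <<'E'
from look import *
s=manip.state();print(s["position"],s["joint_pos"])
m,im=grab('wrist1');k=brass(im)
for l in("piece","inlay_top"):
    for d in eyes.spot_point("wrist",l)[:2]:print(l,d["point"],d["conf"],onz("wrist",d["point"],0 if l=="piece" else .037,m))
print(rect(k,m,.026))
cv2.imwrite('pics/w1.png',np.hstack([im[:,:,::-1],np.dstack([k]*3)])[:, :800])
E
```

```text
[0.4647 0.2301 0.2464] [-27.5798  12.5932  -4.8743 104.7592   1.2073  62.687  134.8959]
piece [241.0, 157.4] 0.87 [0.4759 0.2253 0.    ]
piece [465.3, 218.6] 0.82 [0.2118 0.3628 0.    ]
inlay_top [355.8, 203.6] 0.95 [0.3576 0.2985 0.037 ]
inlay_top [239.5, 161.4] 0.94 [0.476  0.2234 0.037 ]
(array([0.6425, 0.2014], dtype=float32), np.float32(0.05533934), np.float32(0.112012096), array([0.2637, 0.9646], dtype=float32))
```

View pics/w1.png

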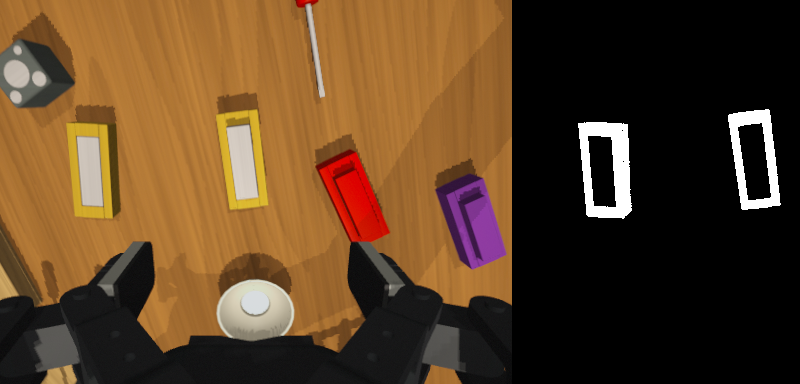

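The wrist view shows the piece at (241,160), the finished frame at (92,170), and the red and purple look-alikes to the right. I'll fit a rectangle to the piece's brass.

Run:
```python
from look import *
im=cv2.imread('pics/wrist1.png')[:,:,::-1].copy();m=eyes.camera_model("wrist");k=brass(im);k[:,:200]=0;k[:,290:]=0
c,a,b,L=rect(k,m,.026);print(c,a,b,L)
y=np.array([-L[1],L[0]]);print(y,delta((c[0],c[1],.10),y),delta((c[0],c[1],.008),y))
```

```text
[0.4718 0.2281] 0.04652124 0.111420244 [0.0945 0.9955]
[-0.9955  0.0945] ([0.25, -0.91, 14.64], [0.0, 0.0, -0.123]) ([0.25, -0.92, 23.84], [0.0, 0.0, -0.123])
```

Request:
step_arm(deltas=[[[0.3,-0.9,5],[0,0,-0.12],1],[[0.3,-0.9,10],[0,0,-0.12],1],[[0.3,-0.9,14],[0,0,-0.12],1],[[0.3,-0.9,18],[0,0,-0.12],1],[[0.3,-0.9,21.5],[0,0,-0.12],1],[[0.3,-0.9,24.1],[0,0,-0.12],1],[[0.3,-0.9,24.1],[0,0,-0.12],1],[[0.3,-0.9,24.1],[0,0,-0.12],0.7]])

```text
clock: 3.6
position: [0.4704, 0.2272, 0.0042]
tcp_rot: [[-0.096, -0.995, -0.004], [-0.995, 0.096, -0.002], [0.002, 0.004, -1.0]]
contact_force: [-0.2, -0.1, 0.2]
finger_gap: 0.0754
grip_force: 0.0
```

Request:
step_arm(deltas=[[[0,0,0],[0,0,0],0.45],[[0,0,0],[0,0,0],0.2],[[0,0,0],[0,0,0],0.2],[[0,0,0],[0,0,0],0.2],[[0,0,0],[0,0,0],0.2],[[0,0,0],[0,0,0],0.2]])

```text
clock: 4.1
position: [0.4738, 0.2281, 0.0082]
tcp_rot: [[-0.096, -0.995, 0.005], [-0.995, 0.096, 0.003], [-0.003, -0.004, -1.0]]
contact_force: [-0.2, 0.7, 5.3]
finger_gap: 0.045
grip_force: 61.6
```

Request:
step_arm(deltas=[[[0,0,-3],[0,0,0],0.2],[[0,0,-6],[0,0,0],0.2],[[0,0,-10],[0,0,0],0.2],[[0,0,-14],[0,0,0],0.2],[[0,0,-18],[0,0,0.1],0.2],[[0,0,-21],[0,0,0.2],0.2],[[0,0,-24],[0,0,0.3],0.2],[[0,0,-24],[0,0,0.4],0.2]])

```text
clock: 4.77
position: [0.4743, 0.2281, 0.2536]
tcp_rot: [[-0.481, -0.877, 0.011], [-0.877, 0.481, 0.006], [-0.011, -0.006, -1.0]]
contact_force: [1.6, 1.0, -4.9]
finger_gap: 0.0444
grip_force: 65.3
```

Run:
```python
from h import *
print(delta((.70,-.09,.25),(.23,.97)))
```

```text
([17.05, -35.08, 0.39], [0.002, 0.013, 1.302])
```

Request:
step_arm(deltas=[[[2,-4,0],[0,0,0.1],0.2],[[3,-7,0],[0,0,0.2],0.2],[[5,-10,0],[0,0,0.3],0.2],[[6.5,-13,0],[0,0,0.4],0.2],[[8,-16,0],[0,0,0.5],0.2],[[9,-19,0],[0,0,0.6],0.2],[[10,-22,0],[0,0,0.7],0.2],[[11,-24,0],[0,0,0.8],0.2]])

```text
clock: 5.43
position: [0.6321, 0.0134, 0.2469]
tcp_rot: [[-0.964, -0.265, 0.003], [-0.265, 0.964, -0.0], [-0.002, -0.001, -1.0]]
contact_force: [-0.6, -0.2, -4.3]
finger_gap: 0.0446
grip_force: 65.1
```

Run:
```python
from h import *
print(delta((.70,-.09,.25),(.23,.97)))
```

```text
([-3.81, -11.77, -0.29], [-0.0, 0.003, 0.501])
```

Request:
step_arm(deltas=[[[-1,-3,0],[0,0,0.12],0.2],[[-2,-6,0],[0,0,0.24],0.2],[[-3,-9,0],[0,0,0.36],0.2],[[-3.8,-11,0],[0,0,0.46],0.2],[[-3.8,-11.8,0],[0,0,0.5],0.2],[[-3.8,-11.8,0],[0,0,0.5],0.2],[[-3.8,-11.8,0],[0,0,0.5],0.2]])

```text
clock: 6.02
position: [0.6988, -0.0867, 0.2458]
tcp_rot: [[-0.975, 0.221, -0.0], [0.221, 0.975, 0.001], [0.0, 0.001, -1.0]]
contact_force: [0.0, 0.2, -5.7]
finger_gap: 0.0449
grip_force: 65.1
```

Run:
```python
from look import *
s=manip.state();print(s["position"],s["joint_pos"])
m,im=grab('wrist2')
for l,z in(("nest",.012),("fixture",0),("clamp_hinge",.066),("piece",None),("inlay_top",None)):
    for d in eyes.spot_point("wrist",l)[:2]:print(l,d["point"],d["conf"],onz("wrist",d["point"],z if z is not None else s["position"][2],m))
h=cv2.cvtColor(im,cv2.COLOR_RGB2HSV);k=cv2.inRange(h,(105,120,60),(130,255,255))
print(rect(k,m,.012))
```

```text
[ 0.6988 -0.0867  0.2458] [ -9.729   31.7544  20.6846  78.9507 -11.3873  71.342   88.9695]
nest [246.8, 11.2] 0.56 [ 0.5434 -0.0565  0.012 ]
fixture [245.0, 13.4] 0.74 [ 0.5422 -0.0584  0.    ]
piece [248.9, 236.1] 0.65 [ 0.6932 -0.0871  0.2458]
inlay_top [251.4, 275.0] 0.66 [ 0.7136 -0.0905  0.2458]
(array([ 0.5647, -0.1043], dtype=float32), np.float32(0.08776109), np.float32(0.1734223), array([0.1786, 0.9839], dtype=float32))
```

View pics/wrist2.png

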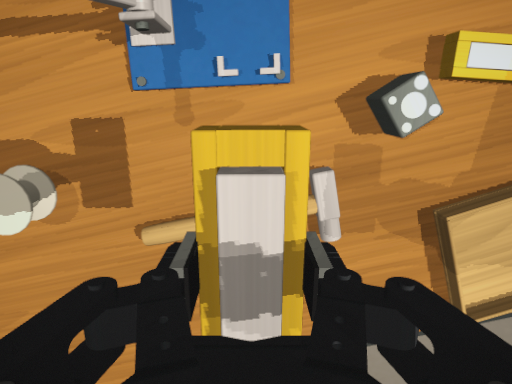

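The piece is held squarely at (250,230). Only the far half of the nest shows at the top, with corner angles at (228,68) and (265,68), so I'll back off and up to see all of it.

Request:
step_arm(deltas=[[[-2,0,-3],[0,0,0],0.2],[[-4,0,-6],[0,0,0],0.2],[[-6,0,-9],[0,0,0],0.2],[[-7,0,-10],[0,0,0],0.2],[[-7,0,-10],[0,0,0],0.2],[[-7,0,-10],[0,0,0],0.2]])

```text
clock: 6.82
position: [0.7676, -0.1027, 0.3447]
tcp_rot: [[-0.975, 0.222, -0.0], [0.222, 0.975, 0.0], [0.0, -0.0, -1.0]]
contact_force: [-0.9, -0.4, -5.8]
finger_gap: 0.0445
grip_force: 65.2
```

Run:
```python
from look import *
s=manip.state();print(s["position"],s["tcp_rot"])
m,im=grab('wrist3')
for l,z in(("nest",.012),("fixture",0),("clamp_hinge",.066),("handle",.219),("piece",None)):
    for d in eyes.spot_point("wrist",l)[:2]:print(l,d["point"],d["conf"],onz("wrist",d["point"],z if z is not None else s["position"][2],m))
h=cv2.cvtColor(im,cv2.COLOR_RGB2HSV);k=cv2.inRange(h,(105,120,60),(130,255,255))
print(rect(k,m,.012))
```

```text
[ 0.7676 -0.1027  0.3447] [[-0.975   0.2224 -0.0004]
 [ 0.2224  0.975   0.    ]
 [ 0.0004 -0.0001 -1.    ]]
piece [248.8, 239.2] 0.56 [ 0.7636 -0.1035  0.3447]
piece [445.5, 14.8] 0.29 [ 0.6861 -0.0044  0.3447]
(array([ 0.5885, -0.1094], dtype=float32), np.float32(0.04545563), np.float32(0.17404506), array([0.2253, 0.9743], dtype=float32))
```

View pics/wrist3.png

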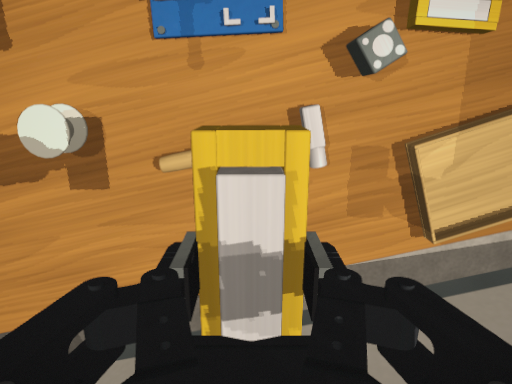

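The camera is off the wrong way: the nest has slid out at the top. I'll move back towards the robot.

Request:
step_arm(deltas=[[[3,0,0],[0,0,0],0.2],[[6,0,1],[0,0,0],0.2],[[9,0,2],[0,0,0],0.2],[[12,0,3],[0,0,0],0.2],[[14.5,0,3],[0,0,0],0.2],[[14.5,0,3],[0,0,0],0.2],[[14.5,0,3],[0,0,0],0.2]])

```text
clock: 7.7
position: [0.6253, -0.0701, 0.3162]
tcp_rot: [[-0.975, 0.222, 0.001], [0.222, 0.975, 0.001], [-0.001, 0.001, -1.0]]
contact_force: [0.5, -0.3, -3.9]
finger_gap: 0.0445
grip_force: 65.1
```

Run:
```python
from look import *
s=manip.state();print(s["position"],s["joint_pos"])
m,im=grab('wrist4')
for l,z in(("nest",.012),("fixture",0),("clamp_hinge",.066),("handle",.219),("piece",None)):
    for d in eyes.spot_point("wrist",l)[:2]:print(l,d["point"],d["conf"],onz("wrist",d["point"],z if z is not None else s["position"][2],m))
h=cv2.cvtColor(im,cv2.COLOR_RGB2HSV);k=cv2.inRange(h,(105,120,60),(130,255,255))
print(rect(k,m,.012))
```

```text
[ 0.6253 -0.0701  0.3162] [-13.4425  21.3081  21.7033  85.2062  -8.0643  74.9603  86.1574]
nest [244.9, 87.5] 0.93 [ 0.5419 -0.0596  0.012 ]
fixture [245.8, 88.0] 0.89 [ 0.5423 -0.0587  0.    ]
fixture [246.9, 235.4] 0.52 [ 0.7511 -0.1053  0.    ]
clamp_hinge [166.2, 89.2] 0.78 [ 0.5255 -0.1482  0.066 ]
piece [247.3, 237.7] 0.69 [ 0.6203 -0.0713  0.3162]
(array([ 0.5347, -0.0993], dtype=float32), np.float32(0.14812782), np.float32(0.17353706), array([0.1779, 0.984 ], dtype=float32))
```

View pics/wrist4.png

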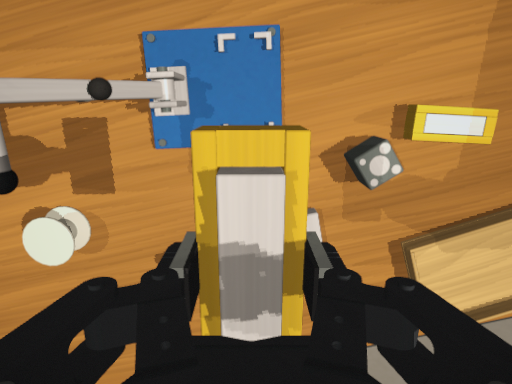

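The nest's near corner angles are at (228,42) and (263,40), the hinge at (168,90). The blue plate fits 148 x 174 mm, so I trust the fixture pose. Next I'll check where the piece sits in the grip.

Run:
```python
from look import *
im=cv2.imread('pics/wrist4.png')[:,:,::-1].copy();m=eyes.camera_model("wrist");s=manip.state()
R=np.array(s["tcp_rot"]);p=np.array(s["position"]);k=brass(im)
k[:120]=0;k[:,330:]=0
# top edge & side edges
for r in (135,150,200): c=np.where(k[r])[0];print(r,c.min(),c.max())
cols={c:np.where(k[:,c])[0].min() for c in(200,225,250,275,300)};print(cols)
for dz in(.014,.018,.022):
    q=lambda px:R.T@(onz("wrist",px,p[2]+dz,m)-p)*1000
    print(dz,[q((c,r))[:2] for c,r in cols.items()],q((193,150)),q((309,150)))
f=np.array([.178,.984]);n=np.array([.5422,-.058])
print(delta((*n,.10),f),delta((*n,.021),f))
```

```text
135 191 310
150 191 309
200 194 307
{200: np.int64(128), 225: np.int64(126), 250: np.int64(126), 275: np.int64(126), 300: np.int64(126)}
0.014 [array([ 56.968 , -20.5432]), array([ 57.7342, -10.7454]), array([57.7379, -0.9897]), array([57.75  ,  8.7636]), array([57.7705, 18.5237])] [ 48.3298 -23.6738 -13.9871] [ 48.3736  22.48   -14.0069]
0.018 [array([ 57.2895, -19.926 ]), array([ 58.032 , -10.4309]), array([58.0356, -0.9765]), array([58.0473,  8.4754]), array([58.0672, 17.934 ])] [ 48.9181 -22.9598 -17.9874] [ 48.9606  21.7681 -18.0066]
0.022 [array([ 57.611 , -19.3087]), array([ 58.3298, -10.1163]), array([58.3333, -0.9634]), array([58.3446,  8.1872]), array([58.3639, 17.3443])] [ 49.5065 -22.2458 -21.9877] [ 49.5476  21.0561 -22.0063]
([8.54, -0.63, 21.5], [-0.0, -0.0, -0.046]) ([8.54, -0.63, 29.4], [-0.0, -0.0, -0.046])
```

Run:
```python
from h import *
f=np.array([.178,.984]);print(delta((.5447,-.058,.05),f))
```

```text
([8.3, -0.57, 26.5], [-0.0, -0.0, -0.046])
```

Request:
step_arm(deltas=[[[3,-0.2,2],[0,0,-0.02],0.2],[[6,-0.4,5],[0,0,-0.046],0.2],[[8.3,-0.6,8],[0,0,-0.046],0.2],[[8.3,-0.6,12],[0,0,-0.046],0.2],[[8.3,-0.6,16],[0,0,-0.046],0.2],[[8.3,-0.6,20],[0,0,-0.046],0.2],[[8.3,-0.6,20],[0,0,-0.046],0.2],[[8.3,-0.6,20],[0,0,-0.046],0.2]])

```text
clock: 8.67
position: [0.5431, -0.0582, 0.1138]
tcp_rot: [[-0.984, 0.178, -0.005], [0.178, 0.984, -0.001], [0.005, -0.001, -1.0]]
contact_force: [0.7, 0.8, -4.6]
finger_gap: 0.0443
grip_force: 65.1
```

Run:
```python
from h import *
f=np.array([.178,.984]);print(manip.state()["tcp_rot"]);print(delta((.5447,-.058,.05),f),delta((.5447,-.058,.021),f))
```

```text
[[-9.83977149e-01  1.78233065e-01 -4.68456616e-03]
 [ 1.78237757e-01  9.83987267e-01 -6.00571081e-04]
 [ 4.50251183e-03 -1.42591478e-03 -9.99988847e-01]]
([-0.19, 0.05, 6.38], [-0.001, -0.005, -0.0]) ([-0.2, 0.06, 9.28], [-0.001, -0.005, -0.0])
```

Request:
step_arm(deltas=[[[-0.1,0,2],[0,0,0],0.2],[[-0.1,0,4],[0,0,0],0.2],[[-0.1,0,6],[0,0,0],0.2],[[-0.1,0,7.2],[0,0,0],0.2],[[-0.1,0,7.2],[0,0,0],0.2],[[-0.1,0,7.2],[0,0,0],0.2]])

```text
clock: 9.17
position: [0.5463, -0.0583, 0.0446]
tcp_rot: [[-0.984, 0.178, 0.002], [0.178, 0.984, -0.0], [-0.002, 0.0, -1.0]]
contact_force: [-0.3, -0.4, -4.2]
finger_gap: 0.0447
grip_force: 65.0
```

Run:
```python
from look import *
f=np.array([.178,.984]);print(delta((.5447,-.058,.021),f))
a=eyes.grab_frame("scene")[195:275,190:290];b=eyes.grab_frame("side")[180:280,225:345]
g=lambda x,w,h:cv2.resize(x,(w,h),interpolation=cv2.INTER_CUBIC)
save(np.hstack([g(a,400,320),g(b,384,320)]),'c5')
print(eyes.spot_point("scene","nest")[:1])
```

```text
([0.16, 0.0, 2.36], [0.0, 0.002, -0.0])
[{'point': [242.5, 237.3], 'conf': 0.95}]
```

View pics/c5.png

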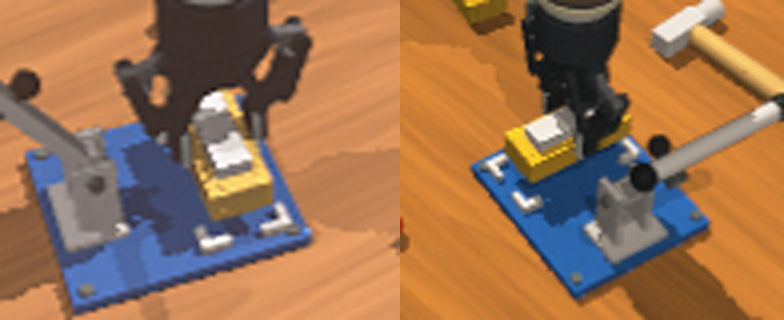

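The piece hovers over the nest, lined up between the corner angles, so I'll lower it.

Request:
step_arm(deltas=[[[0.1,0,0.8],[0,0,0],0.2],[[0.1,0,1.5],[0,0,0],0.2],[[0.1,0,1.9],[0,0,0],0.2],[[0.1,0,2.2],[0,0,0],0.2],[[0.1,0,2.3],[0,0,0],0.2],[[0.1,0,2.4],[0,0,0],0.2],[[0.1,0,2.4],[0,0,0],0.2]])

```text
clock: 9.9
position: [0.5436, -0.0578, 0.0203]
tcp_rot: [[-0.984, 0.178, -0.001], [0.178, 0.984, 0.001], [0.001, 0.001, -1.0]]
contact_force: [-6.7, 1.0, 13.0]
finger_gap: 0.0445
grip_force: 67.2
```

Request:
step_arm(deltas=[[[0,0,-0.1],[0,0,0],0.6],[[0,0,-0.1],[0,0,0],0.75],[[0,0,-0.1],[0,0,0],0.8],[[0,0,-0.1],[0,0,0],0.8],[[0,0,-2],[0,0,0],0.8],[[0,0,-5],[0,0,0],0.8],[[0,0,-9],[0,0,0],0.8],[[0,0,-13],[0,0,0],0.8]])

```text
clock: 10.57
position: [0.5433, -0.0581, 0.15]
tcp_rot: [[-0.984, 0.178, -0.002], [0.178, 0.984, -0.0], [0.002, -0.001, -1.0]]
contact_force: [0.4, 0.9, -0.2]
finger_gap: 0.0683
grip_force: 0.0
```

Request:
step_arm(deltas=[[[-4,0,-4],[0,0,0],0.8],[[-5,0,-8],[0,0,0],0.8],[[-5,0,-12],[0,0,0],0.8],[[-5,0,-14],[0,0,0],0.8],[[-5,0,-14],[0,0,0],0.8],[[-5,0,-14],[0,0,0],0.8]])

```text
clock: 11.07
position: [0.5943, -0.0671, 0.2911]
tcp_rot: [[-0.984, 0.178, 0.004], [0.178, 0.984, 0.0], [-0.004, 0.001, -1.0]]
contact_force: [-0.6, 0.3, -1.0]
finger_gap: 0.0683
grip_force: 0.0
```

Run:
```python
from look import *
s=manip.state();print(s["position"],s["joint_pos"],s["contact_force"])
m,im=grab('wrist6');k=brass(im);k[:,:150]=0;k[:,330:]=0
for z in(.038,):print(rect(k,m,z))
h=cv2.cvtColor(im,cv2.COLOR_RGB2HSV);kb=cv2.inRange(h,(105,120,60),(130,255,255))
print(rect(kb|k,m,.012))
for l,z in(("nest",.012),("fixture",0),("clamp_hinge",.066),("piece",.012),("handle",.219)):
    for d in eyes.spot_point("wrist",l)[:2]:print(l,d["point"],d["conf"],onz("wrist",d["point"],z,m))
for c in("scene","side"):eyes.grab_frame(c)
for l in("handle","clamp_hinge"):
    q=[[e["point"] for e in eyes.spot_point(c,l)][:1] for c in("scene","side")];print(l,q)
    if q[0] and q[1]:print(tri(["scene","side"],[q[0][0],q[1][0]]))
```

```text
[ 0.5943 -0.0671  0.2911] [-14.3241  18.6503  21.3543  92.0732  -7.134   70.3875  88.1304] [-0.6133  0.2554 -1.023 ]
(array([ 0.5413, -0.0586], dtype=float32), np.float32(0.10832116), np.float32(0.04539047), array([ 0.9843, -0.1767], dtype=float32))
(array([ 0.5335, -0.099 ], dtype=float32), np.float32(0.14746465), np.float32(0.17355798), array([0.1783, 0.984 ], dtype=float32))
clamp_hinge [166.4, 113.3] 0.85 [ 0.5255 -0.1498  0.066 ]
piece [246.5, 111.9] 0.67 [ 0.5416 -0.0637  0.012 ]
handle [[[170.5, 195.6]], [[312.0, 231.4]]]
[ 0.4759 -0.2304  0.2127]
clamp_hinge [[[211.7, 237.4]], [[293.9, 239.7]]]
[ 0.5252 -0.1464  0.0588]
```

View pics/wrist6.png

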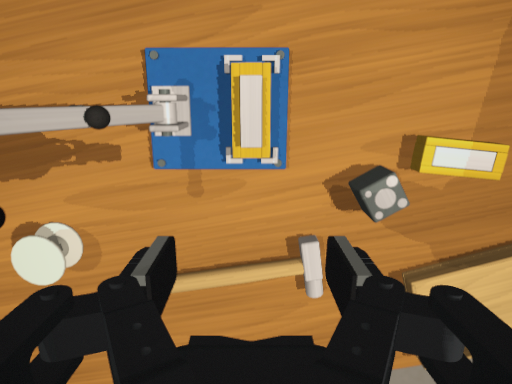

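The piece is seated inside all four corner angles: its centre is (0.541,-0.059) against the nest at (0.541,-0.057), squared to the fixture. Next is the crossbar, by fixture geometry at (0.472,-0.238,0.220).

```bash
cat >> h.py <<'E'
fy=np.array([.178,.984,0]);fx=np.array([.984,-.178,0]);H=np.array([.5244,-.1515,.066])
def bar(th): return H-.036*fx+.18*(np.sin(th-.55)*fy+np.cos(th-.55)*np.array([0,0,1]))
def ang(s=None): # clamp angle from the held TCP
    s=s or manip.state();g=np.array(s["position"])+.0187*-np.array(s["tcp_rot"])[:,2]-H
    return np.arctan2(g@fy,g[2])+.55, np.hypot(g@fy,g[2])
E
python3 - <<'E'
from h import *
b=bar(0);print(b,delta(b+[0,0,.08],fy[:2]),delta(b-[0,0,.0187],fy[:2]))
E
```

```text
[ 0.4722291  -0.23767036  0.21945441] ([8.87, -18.96, -1.03], [-0.0, -0.0, 0.0]) ([8.86, -18.96, 8.84], [-0.0, -0.0, 0.0])
```

Request:
step_arm(deltas=[[[2,-4,-1],[0,0,0],0.7],[[4,-8,-1],[0,0,0],0.7],[[6,-12,-1],[0,0,0],0.7],[[8,-16,-1],[0,0,0],0.7],[[8.8,-19,-1],[0,0,0],0.7],[[8.8,-19,-1],[0,0,0],0.7],[[8.8,-19,-1],[0,0,0],0.7],[[8.8,-19,-1],[0,0,0],0.7]])

```text
clock: 12.33
position: [0.4731, -0.238, 0.2994]
tcp_rot: [[-0.984, 0.179, 0.001], [0.179, 0.984, 0.0], [-0.001, 0.001, -1.0]]
contact_force: [0.2, 0.7, -0.2]
finger_gap: 0.0597
grip_force: 0.0
```

Run:
```python
from look import *
b=bar(0);print(delta(b-[0,0,.0187],fy[:2]))
m,im=grab('wrist7');print(proj("wrist",[b,b-.029*fx,b+.101*fx],m))
for d in eyes.spot_point("wrist","handle")[:2]:print(d,onz("wrist",d["point"],.2195,m))
save(im,'w7')
```

```text
([0.1, 0.01, 9.87], [0.001, 0.001, -0.001])
[[251.9063 196.9894]
 [251.9558 156.6866]
 [251.7514 318.0621]]
{'point': [255.5, 201.3], 'conf': 0.97} [ 0.4758 -0.2357  0.2195]
{'point': [488.6, 243.0], 'conf': 0.73} [ 0.5397 -0.0682  0.2195]
```

View pics/wrist7.png

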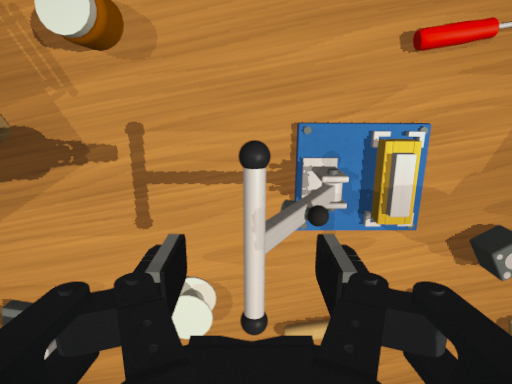

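The crossbar runs from (255,155) to (254,322) between the open fingers, with the predicted handle pixel (252,197) on it. I'll descend and grip.

Request:
step_arm(deltas=[[[0,0.2,3],[0,0,0],0.7],[[0,0.2,6],[0,0,0],0.7],[[0,0.2,9],[0,0,0],0.7],[[0,0.2,9.9],[0,0,0],0.7],[[0,0.2,9.9],[0,0,0],0.4],[[0,0.2,9.9],[0,0,0],0.1],[[0,0.2,9.9],[0,0,0],0.1],[[0,0.2,9.9],[0,0,0],0.1]])

```text
clock: 13.1
position: [0.4745, -0.2362, 0.2022]
tcp_rot: [[-0.984, 0.177, 0.003], [0.177, 0.984, -0.0], [-0.003, 0.0, -1.0]]
contact_force: [-1.2, -0.0, 3.9]
finger_gap: 0.0138
grip_force: 58.4
```

Request:
step_arm(deltas=[[[0,0,0],[0,0,0],0.1],[[0,0,0],[0,0,0],0.1],[[0,0,0],[0,0,0],0.1],[[0,0,0],[0,0,0],0.1]])

```text
clock: 13.43
position: [0.4745, -0.2362, 0.2022]
tcp_rot: [[-0.984, 0.177, 0.004], [0.177, 0.984, -0.0], [-0.004, 0.0, -1.0]]
contact_force: [0.1, 1.1, 6.6]
finger_gap: 0.0141
grip_force: 58.6
```

```bash
cat > arc.py <<'E'
import sys
from h import *
a,r=ang();s=manip.state();print("ang",a,"r",r,s["contact_force"],s["clock"])
g0=np.array(s["position"])-H+[0,0,.0187]
for t in a+float(sys.argv[1])*np.arange(1,9):
    d=bar(t)-H-g0;print(round(t,2),[0,round(100*d@fy,1),round(-100*d[2],1)])
E
python3 arc.py .07
```

```text
ang 0.01278356152304927 r 0.18024981551208125 [0.05450918 1.12863875 6.61570116] 13.4333
0.08 [0, np.float64(1.1), np.float64(-0.6)]
0.15 [0, np.float64(2.3), np.float64(-1.1)]
0.22 [0, np.float64(3.4), np.float64(-1.6)]
0.29 [0, np.float64(4.6), np.float64(-1.9)]
0.36 [0, np.float64(5.9), np.float64(-2.2)]
0.43 [0, np.float64(7.1), np.float64(-2.4)]
0.5 [0, np.float64(8.4), np.float64(-2.5)]
0.57 [0, np.float64(9.6), np.float64(-2.5)]
```

Request:
step_arm(deltas=[[[0,1.1,-0.6],[0,0,0],0.1],[[0,2.3,-1.1],[0,0,0],0.1],[[0,3.4,-1.6],[0,0,0],0.1],[[0,4.6,-1.9],[0,0,0],0.1],[[0,5.9,-2.2],[0,0,0],0.1],[[0,7.1,-2.4],[0,0,0],0.1],[[0,8.4,-2.5],[0,0,0],0.1],[[0,9.6,-2.5],[0,0,0],0.1]])

```text
clock: 14.1
position: [0.4915, -0.1427, 0.2271]
tcp_rot: [[-0.984, 0.179, 0.004], [0.179, 0.984, -0.002], [-0.004, -0.001, -1.0]]
contact_force: [0.0, -3.5, 3.7]
finger_gap: 0.0139
grip_force: 64.7
```

```bash
python3 arc.py .07
```

```text
ang 0.5656361103765652 r 0.17985771602687384 [ 0.02577338 -3.45160839  3.73516705] 14.1
0.64 [0, np.float64(1.3), np.float64(0.0)]
0.71 [0, np.float64(2.5), np.float64(0.2)]
0.78 [0, np.float64(3.7), np.float64(0.4)]
0.85 [0, np.float64(5.0), np.float64(0.8)]
0.92 [0, np.float64(6.2), np.float64(1.2)]
0.99 [0, np.float64(7.3), np.float64(1.7)]
1.06 [0, np.float64(8.4), np.float64(2.2)]
1.13 [0, np.float64(9.5), np.float64(2.9)]
```

Request:
step_arm(deltas=[[[0,1.3,0],[0,0,0],0.1],[[0,2.5,0.2],[0,0,0],0.1],[[0,3.7,0.4],[0,0,0],0.1],[[0,5,0.8],[0,0,0],0.1],[[0,6.2,1.2],[0,0,0],0.1],[[0,7.3,1.7],[0,0,0],0.1],[[0,8.4,2.2],[0,0,0],0.1],[[0,9.5,2.9],[0,0,0],0.1]])

```text
clock: 14.77
position: [0.5088, -0.0471, 0.1967]
tcp_rot: [[-0.984, 0.178, 0.003], [0.178, 0.984, 0.0], [-0.003, 0.001, -1.0]]
contact_force: [5.1, -1.9, 4.4]
finger_gap: 0.0139
grip_force: 66.8
```

```bash
python3 arc.py .07
```

```text
ang 1.1393133600569794 r 0.17971781651052315 [ 5.11867659 -1.93100026  4.35821095] 14.7667
1.21 [0, np.float64(1.0), np.float64(0.7)]
1.28 [0, np.float64(2.0), np.float64(1.5)]
1.35 [0, np.float64(2.9), np.float64(2.4)]
1.42 [0, np.float64(3.8), np.float64(3.3)]
1.49 [0, np.float64(4.5), np.float64(4.3)]
1.56 [0, np.float64(5.2), np.float64(5.4)]
1.63 [0, np.float64(5.9), np.float64(6.4)]
1.7 [0, np.float64(6.4), np.float64(7.6)]
```

Request:
step_arm(deltas=[[[0,1,0.7],[0,0,0],0.1],[[0,2,1.5],[0,0,0],0.1],[[0,2.9,2.4],[0,0,0],0.1],[[0,3.8,3.3],[0,0,0],0.1],[[0,4.5,4.3],[0,0,0],0.1],[[0,5.2,5.4],[0,0,0],0.1],[[0,5.9,6.4],[0,0,0],0.1],[[0,6.4,7.6],[0,0,0],0.1]])

```text
clock: 15.43
position: [0.52, 0.0166, 0.1202]
tcp_rot: [[-0.984, 0.177, 0.003], [0.177, 0.984, 0.001], [-0.003, 0.002, -1.0]]
contact_force: [5.1, 3.1, 1.4]
finger_gap: 0.0139
grip_force: 70.2
```

```bash
python3 arc.py .05
```

```text
ang 1.7039388888060636 r 0.18004847998454507 [5.0980814  3.14100555 1.35277406] 15.4333
1.75 [0, np.float64(0.3), np.float64(0.8)]
1.8 [0, np.float64(0.6), np.float64(1.7)]
1.85 [0, np.float64(0.9), np.float64(2.5)]
1.9 [0, np.float64(1.1), np.float64(3.4)]
1.95 [0, np.float64(1.3), np.float64(4.3)]
2.0 [0, np.float64(1.4), np.float64(5.2)]
2.05 [0, np.float64(1.5), np.float64(6.1)]
2.1 [0, np.float64(1.5), np.float64(7.0)]
```

Request:
step_arm(deltas=[[[0,0.3,0.8],[0,0,0],0.1],[[0,0.6,1.7],[0,0,0],0.1],[[0,0.9,2.5],[0,0,0],0.1],[[0,1.1,3.4],[0,0,0],0.1],[[0,1.3,4.3],[0,0,0],0.1],[[0,1.4,5.2],[0,0,0],0.1],[[0,1.5,6.1],[0,0,0],0.1],[[0,1.5,7.0],[0,0,0],0.1]])

```text
clock: 16.1
position: [0.5231, 0.0332, 0.0506]
tcp_rot: [[-0.984, 0.176, 0.003], [0.176, 0.984, 0.004], [-0.003, 0.004, -1.0]]
contact_force: [5.3, 8.6, 8.2]
finger_gap: 0.0141
grip_force: 76.2
```

```bash
python3 arc.py .02
```

```text
ang 2.1026928085266645 r 0.1814288033899131 [5.28008864 8.58908278 8.22375215] 16.1
2.12 [0, np.float64(-0.1), np.float64(0.4)]
2.14 [0, np.float64(-0.2), np.float64(0.7)]
2.16 [0, np.float64(-0.2), np.float64(1.1)]
2.18 [0, np.float64(-0.2), np.float64(1.4)]
2.2 [0, np.float64(-0.2), np.float64(1.8)]
2.22 [0, np.float64(-0.2), np.float64(2.2)]
2.24 [0, np.float64(-0.3), np.float64(2.5)]
2.26 [0, np.float64(-0.3), np.float64(2.9)]
```

Request:
step_arm(deltas=[[[0,-0.2,0.4],[0,0,0],0.1],[[0,-0.2,0.8],[0,0,0],0.1],[[0,-0.2,1.2],[0,0,0],0.1],[[0,-0.2,1.4],[0,0,0],0.1],[[0,-0.2,1.4],[0,0,0],0.1],[[0,-0.2,1.4],[0,0,0],0.1],[[0,-0.2,1.4],[0,0,0],0.1],[[0,-0.2,1.4],[0,0,0],0.1]])

```text
clock: 16.77
position: [0.5232, 0.0335, 0.0378]
tcp_rot: [[-0.985, 0.174, 0.005], [0.174, 0.985, 0.006], [-0.003, 0.007, -1.0]]
contact_force: [2.6, 13.6, 13.8]
finger_gap: 0.0138
grip_force: 78.2
```

```bash
python3 arc.py -.05
```

```text
ang 2.1731995709189316 r 0.181928070686534 [ 2.58107544 13.57628155 13.84854724] 16.7667
2.12 [0, np.float64(-0.2), np.float64(-0.9)]
2.07 [0, np.float64(-0.2), np.float64(-1.8)]
2.02 [0, np.float64(-0.3), np.float64(-2.7)]
1.97 [0, np.float64(-0.4), np.float64(-3.6)]
1.92 [0, np.float64(-0.5), np.float64(-4.5)]
1.87 [0, np.float64(-0.7), np.float64(-5.4)]
1.82 [0, np.float64(-1.0), np.float64(-6.2)]
1.77 [0, np.float64(-1.3), np.float64(-7.1)]
```

```bash
cat > chk.py <<'E'
from look import *
for c in("wrist","scene","side"):
    m=eyes.camera_model(c);im=eyes.grab_frame(c);save(im,'chk_'+c)
    for l in("handle","inlay_top","clamp_hinge"):
        for d in eyes.spot_point(c,l)[:2]:print(c,l,np.round(d["point"],1),round(d["conf"],2))
    for t in(1.95,2.05,2.12,2.17):print(t,proj(c,[bar(t),bar(t)-.029*fx],m).round(1).tolist())
    print("hinge",proj(c,[H],m).round(1))
print(manip.state()["moment"])
E
python3 chk.py
```

```text
wrist handle [253.8 273.2] 0.59
wrist inlay_top [ 82.  306.4] 0.9
1.95 [[239.5, 324.3], [239.0, 236.4]]
2.05 [[246.9, 291.3], [247.0, 214.7]]
2.12 [[248.3, 273.2], [248.4, 203.1]]
2.17 [[247.8, 262.3], [247.9, 196.1]]
hinge [[-156.4  340.5]]
scene handle [268.1 210.6] 0.83
scene inlay_top [298.6 138.1] 0.59
scene inlay_top [245.6 233.4] 0.46
scene clamp_hinge [213.5 234.8] 0.69
1.95 [[265.0, 203.8], [261.5, 197.4]]
2.05 [[265.6, 207.9], [262.2, 201.6]]
2.12 [[265.7, 210.8], [262.3, 204.5]]
2.17 [[265.6, 212.9], [262.2, 206.6]]
hinge [[210.5 235.4]]
side handle [250.6 206.2] 0.73
side handle [276.5 224.7] 0.66
side inlay_top [277.1 224.9] 0.58
side inlay_top [275.1 188.4] 0.52
side clamp_hinge [294.  239.8] 0.58
side clamp_hinge [275.9 231.1] 0.29
1.95 [[251.4, 199.2], [243.0, 202.9]]
2.05 [[251.0, 203.0], [242.7, 206.7]]
2.12 [[251.0, 205.9], [242.7, 209.6]]
2.17 [[251.0, 208.0], [242.8, 211.7]]
hinge [[296.1 240. ]]
[ 3.1425 -0.6168  0.0008]
```

All three cameras put the handle at clamp angle ≈2.12, which is flush; the fingers slid a little down the bar. I'll press a bit more to confirm the hard stop.

Request:
step_arm(deltas=[[[0,0,0.4],[0,0,0],0.1],[[0,0,0.8],[0,0,0],0.1],[[0,0,0.8],[0,0,0],0.1],[[0,0,0.8],[0,0,0],0.1],[[0,0,0.8],[0,0,0],0.1]])

```text
clock: 17.78
position: [0.5235, 0.0335, 0.0345]
tcp_rot: [[-0.985, 0.175, 0.006], [0.175, 0.985, 0.009], [-0.004, 0.009, -1.0]]
contact_force: [-17.2, 12.8, 75.1]
finger_gap: 0.0142
grip_force: 84.2
```

```bash
python3 chk.py | grep -A5 handle; python3 -c "
from h import *
print(manip.state()['position'],manip.state()['contact_force'])"
```

```text
wrist handle [253.5 270.4] 0.69
wrist inlay_top [ 78.4 312.1] 0.93
1.95 [[239.5, 331.3], [238.8, 241.0]]
2.05 [[247.0, 296.2], [247.1, 217.8]]
2.12 [[248.3, 277.2], [248.4, 205.5]]
2.17 [[247.7, 265.8], [247.8, 198.2]]
--
scene handle [268.  212.3] 0.91
scene inlay_top [300.8 138.6] 0.64
scene inlay_top [243.9 231.6] 0.59
scene clamp_hinge [211.6 235.8] 0.56
1.95 [[265.0, 203.8], [261.5, 197.4]]
2.05 [[265.6, 207.9], [262.2, 201.6]]
--
side handle [250.1 206.1] 0.77
side inlay_top [276.7 224.9] 0.65
side inlay_top [107.8 204.4] 0.54
side clamp_hinge [293. 241.] 0.76
1.95 [[251.4, 199.2], [243.0, 202.9]]
2.05 [[251.0, 203.0], [242.7, 206.7]]
[0.52342725 0.03349637 0.03451584] [-17.20775214  12.73394306  75.47485737]
```

Force jumped to 75 N with almost no motion: hard stop, so the inlay is flush. I'll re-centre the grip on the bar (the arm rests safely on the inlay) before swinging back.

Request:
step_arm(deltas=[[[0,0,-0.8],[0,0,0],0.1],[[0,0,-1.4],[0,0,0],0.5],[[0,0,-1.4],[0,0,0],0.5],[[0,0,-1.8],[0,0,0],0.5],[[0,0,-1.8],[0,0,0],0.5],[[0,0,-1.8],[0,0,0],0.5]])

```text
clock: 18.88
position: [0.5201, 0.0271, 0.0455]
tcp_rot: [[-0.984, 0.178, -0.002], [0.178, 0.984, -0.001], [0.002, -0.001, -1.0]]
contact_force: [0.2, 0.2, -0.2]
finger_gap: 0.0427
grip_force: 0.0
```

```bash
python3 -c "
from h import *
b=bar(2.12);print(delta(b-[0,0,.0187],fy[:2]),manip.state()['contact_force'])"
```

```text
([-0.0, 0.5, -0.19], [-0.001, -0.002, -0.0]) [ 0.20679011  0.1524651  -0.1631631 ]
```

Request:
step_arm(deltas=[[[0,0.5,-0.2],[0,0,0],0.5],[[0,0.5,-0.2],[0,0,0],0.3],[[0,0.5,-0.2],[0,0,0],0.1],[[0,0.5,-0.2],[0,0,0],0.1],[[0,0.5,-0.2],[0,0,0],0.1],[[0,0.5,-0.2],[0,0,0],0.1],[[0,0.5,-0.2],[0,0,0],0.1]])

```text
clock: 19.47
position: [0.5219, 0.0336, 0.0483]
tcp_rot: [[-0.984, 0.177, 0.0], [0.177, 0.984, 0.001], [0.0, 0.001, -1.0]]
contact_force: [0.2, 6.1, -1.2]
finger_gap: 0.0139
grip_force: 58.4
```

```bash
python3 arc.py -.07
```

```text
ang 2.1154356535580447 r 0.1816894485412053 [ 0.1855565   6.10187587 -1.16812284] 19.4667
2.05 [0, np.float64(-0.2), np.float64(-1.3)]
1.98 [0, np.float64(-0.4), np.float64(-2.5)]
1.91 [0, np.float64(-0.6), np.float64(-3.7)]
1.84 [0, np.float64(-0.9), np.float64(-5.0)]
1.77 [0, np.float64(-1.3), np.float64(-6.2)]
1.7 [0, np.float64(-1.8), np.float64(-7.3)]
1.63 [0, np.float64(-2.3), np.float64(-8.5)]
1.56 [0, np.float64(-3.0), np.float64(-9.5)]
```

Request:
step_arm(deltas=[[[0,-0.1,-1.3],[0,0,0],0.1],[[0,-0.3,-2.5],[0,0,0],0.1],[[0,-0.5,-3.7],[0,0,0],0.1],[[0,-0.8,-5.0],[0,0,0],0.1],[[0,-1.2,-6.2],[0,0,0],0.1],[[0,-1.7,-7.3],[0,0,0],0.1],[[0,-2.3,-8.5],[0,0,0],0.1],[[0,-3.0,-9.5],[0,0,0],0.1]])

```text
clock: 20.13
position: [0.5174, 0.0087, 0.1447]
tcp_rot: [[-0.985, 0.174, 0.002], [0.174, 0.985, 0.007], [-0.001, 0.007, -1.0]]
contact_force: [1.0, 21.4, 5.3]
finger_gap: 0.0138
grip_force: 58.5
```

```bash
python3 arc.py -.07
```

```text
ang 1.563231925400082 r 0.1841379502744802 [ 0.98817449 21.38962795  5.34575793] 20.1333
1.49 [0, np.float64(-1.1), np.float64(-0.8)]
1.42 [0, np.float64(-1.8), np.float64(-1.8)]
1.35 [0, np.float64(-2.7), np.float64(-2.8)]
1.28 [0, np.float64(-3.6), np.float64(-3.6)]
1.21 [0, np.float64(-4.6), np.float64(-4.4)]
1.14 [0, np.float64(-5.6), np.float64(-5.2)]
1.07 [0, np.float64(-6.6), np.float64(-5.8)]
1.0 [0, np.float64(-7.8), np.float64(-6.4)]
```

The fingers have slid about 9 mm up the bar, with 21 N across them. I'll correct the path so that y matches the true arc and z lags, bringing the bar back to mid-pad.

Request:
step_arm(deltas=[[[0,-0.2,-0.9],[0,0,0],0.1],[[0,-1.0,-1.8],[0,0,0],0.1],[[0,-1.8,-2.7],[0,0,0],0.1],[[0,-2.8,-3.5],[0,0,0],0.1]])

```text
clock: 20.47
position: [0.5128, -0.0171, 0.1804]
tcp_rot: [[-0.985, 0.173, 0.003], [0.173, 0.985, 0.01], [-0.001, 0.01, -1.0]]
contact_force: [-3.9, 28.3, 18.8]
finger_gap: 0.014
grip_force: 59.5
```

```bash
cat > chk2.py <<'E'
from look import *
from scipy.optimize import minimize_scalar
tot=[]
for c in("wrist","scene","side"):
    m=eyes.camera_model(c);eyes.grab_frame(c);d=eyes.spot_point(c,"handle")
    if not d: print(c,"none");continue
    p=np.array(d[0]["point"]);f=lambda t:np.linalg.norm(proj(c,[bar(t)],m)[0]-p)
    ts=np.arange(-.1,2.3,.005);e=[f(t) for t in ts];i=int(np.argmin(e));print(c,d[0]["conf"],"theta",ts[i].round(3),"px err",round(e[i],1))
E
python3 chk2.py; python3 arc.py -.07
```

```text
wrist 0.79 theta 1.36 px err 5.0
scene 0.93 theta 1.37 px err 0.7
side 0.56 theta 1.34 px err 1.8
ang 1.3238967161534378 r 0.1860855706495551 [-3.40905886 22.21736606 16.02263733] 20.7667
1.25 [0, np.float64(-1.4), np.float64(-0.4)]
1.18 [0, np.float64(-2.4), np.float64(-1.2)]
1.11 [0, np.float64(-3.4), np.float64(-1.9)]
1.04 [0, np.float64(-4.5), np.float64(-2.5)]
0.97 [0, np.float64(-5.6), np.float64(-3.1)]
0.9 [0, np.float64(-6.8), np.float64(-3.6)]
0.83 [0, np.float64(-8.0), np.float64(-4.0)]
0.76 [0, np.float64(-9.2), np.float64(-4.3)]
```

Request:
step_arm(deltas=[[[0,-0.6,-0.9],[0,0,0],0.1],[[0,-1.6,-1.7],[0,0,0],0.1],[[0,-2.7,-2.4],[0,0,0],0.1],[[0,-3.9,-3.0],[0,0,0],0.1],[[0,-5.1,-3.5],[0,0,0],0.1],[[0,-6.3,-4.0],[0,0,0],0.1],[[0,-7.6,-4.3],[0,0,0],0.1],[[0,-8.9,-4.5],[0,0,0],0.1]])

```text
clock: 21.43
position: [0.4968, -0.1079, 0.2286]
tcp_rot: [[-0.985, 0.175, 0.004], [0.175, 0.985, 0.008], [-0.003, 0.009, -1.0]]
contact_force: [-18.9, 18.8, 55.6]
finger_gap: 0.0135
grip_force: 69.4
```

```bash
python3 chk2.py; python3 arc.py -.07
```

```text
wrist 0.73 theta 0.765 px err 1.1
scene 0.62 theta 0.75 px err 0.8
side 0.77 theta 0.71 px err 0.9
ang 0.7391072238227341 r 0.18458672790676242 [-19.52520135  10.8699881   52.10209467] 21.7333
0.67 [0, np.float64(-1.3), np.float64(0.3)]
0.6 [0, np.float64(-2.6), np.float64(0.2)]
0.53 [0, np.float64(-3.9), np.float64(0.1)]
0.46 [0, np.float64(-5.1), np.float64(0.2)]
0.39 [0, np.float64(-6.4), np.float64(0.4)]
0.32 [0, np.float64(-7.6), np.float64(0.6)]
0.25 [0, np.float64(-8.8), np.float64(0.9)]
0.18 [0, np.float64(-10.0), np.float64(1.4)]
```

Request:
step_arm(deltas=[[[0,-1.0,-0.6],[0,0,0],0.1],[[0,-2.3,-0.7],[0,0,0],0.1],[[0,-3.6,-0.8],[0,0,0],0.1],[[0,-4.9,-0.7],[0,0,0],0.1],[[0,-6.2,-0.5],[0,0,0],0.1],[[0,-7.4,-0.2],[0,0,0],0.1],[[0,-8.6,0.2],[0,0,0],0.1],[[0,-9.8,0.6],[0,0,0],0.1]])

```text
clock: 22.4
position: [0.4781, -0.2092, 0.2174]
tcp_rot: [[-0.984, 0.178, 0.001], [0.178, 0.984, 0.0], [-0.001, 0.001, -1.0]]
contact_force: [2.9, 2.4, -4.3]
finger_gap: 0.0137
grip_force: 66.8
```

```bash
python3 chk2.py; python3 arc.py -.03
```

```text
wrist 0.94 theta 0.18 px err 1.3
scene 0.77 theta 0.2 px err 0.1
side 0.96 theta 0.175 px err 1.5
ang 0.1878246590403876 r 0.1820839715275818 [-0.11228585 -0.81954527  1.70447029] 22.7
0.16 [0, np.float64(-0.4), np.float64(0.4)]
0.13 [0, np.float64(-0.9), np.float64(0.6)]
0.1 [0, np.float64(-1.4), np.float64(0.8)]
0.07 [0, np.float64(-1.9), np.float64(1.1)]
0.04 [0, np.float64(-2.4), np.float64(1.3)]
0.01 [0, np.float64(-2.8), np.float64(1.6)]
-0.02 [0, np.float64(-3.3), np.float64(1.9)]
-0.05 [0, np.float64(-3.7), np.float64(2.2)]
```

Then to the stop, gently.

Request:
step_arm(deltas=[[[0,-0.5,0.3],[0,0,0],0.1],[[0,-1.0,0.6],[0,0,0],0.1],[[0,-1.5,0.8],[0,0,0],0.1],[[0,-2.0,1.1],[0,0,0],0.1],[[0,-2.5,1.3],[0,0,0],0.1],[[0,-3.0,1.6],[0,0,0],0.1],[[0,-3.2,1.8],[0,0,0],0.1],[[0,-3.2,1.8],[0,0,0],0.1]])

```text
clock: 23.37
position: [0.4733, -0.236, 0.2023]
tcp_rot: [[-0.984, 0.175, 0.001], [0.175, 0.984, 0.007], [-0.0, 0.007, -1.0]]
contact_force: [-10.9, 17.4, 36.7]
finger_gap: 0.0136
grip_force: 73.5
```

```bash
python3 chk2.py; python3 arc.py -.03|head -1
```

```text
wrist 0.95 theta 0.015 px err 1.3
scene 0.69 theta 0.03 px err 2.0
side 0.5 theta -0.015 px err 2.1
ang 0.012567091042814393 r 0.18045112391078083 [-10.08565788  17.0252929   35.97818612] 23.6667
```

On the stop. Release and lift clear.

Request:
step_arm(deltas=[[[0,0.2,-0.5],[0,0,0],0.1],[[0,0.2,-0.5],[0,0,0],0.4],[[0,0.2,-0.5],[0,0,0],0.6],[[0,0.2,-0.5],[0,0,0],0.7],[[0,0.2,-0.5],[0,0,0],0.7],[[0,0.2,-3],[0,0,0],0.7],[[0,0.2,-6],[0,0,0],0.7],[[0,0.2,-10],[0,0,0],0.7]])

```text
clock: 24.33
position: [0.4713, -0.2381, 0.2983]
tcp_rot: [[-0.984, 0.179, -0.005], [0.179, 0.984, 0.001], [0.005, -0.0, -1.0]]
contact_force: [1.1, -0.9, -0.6]
finger_gap: 0.0594
grip_force: 0.0
```

Request:
step_arm(deltas=[[[-3,4,-1],[0,0,0],0.7],[[-6,8,-1],[0,0,0],0.7],[[-9,12,-1],[0,0,0],0.7],[[-12,16,-1],[0,0,0],0.7],[[-12,18,-1],[0,0,0],0.7],[[-12,18,-1],[0,0,0],0.7],[[-12,18,-1],[0,0,0],0.7],[[-12,18,-1],[0,0,0],0.7]])

```text
clock: 25.0
position: [0.6229, -0.0822, 0.3084]
tcp_rot: [[-0.984, 0.177, -0.002], [0.177, 0.984, -0.001], [0.001, -0.001, -1.0]]
contact_force: [-0.4, -0.5, 0.3]
finger_gap: 0.0596
grip_force: 0.0
```

```bash
python3 - <<'E'
from look import *
s=manip.state();print(s["position"],s["contact_force"],s["clock"])
m,im=grab('wrist8');k=brass(im);k[:,:150]=0;k[:,330:]=0
for z in(.038,):print(rect(k,m,z))
for c in("scene","side"):
    eyes.grab_frame(c)
    print(c,[(l,[np.round(d["point"]).tolist() for d in eyes.spot_point(c,l)[:2]]) for l in("piece","finished","hammer","inlay_top")])
n=np.array([.5412,-.0575,.038])
print("inlay centre px flush/proud",proj("wrist",[n,n+[0,0,.012]],m))
q=proj("wrist",[n+[0,0,0]],m)[0].astype(int)
g=im[q[1],q[0]-45:q[0]+45:2];print(g.tolist())
E
python3 chk2.py
```

```text
[ 0.6229 -0.0822  0.3084] [-0.4452 -0.5398  0.2705] 25.0
(array([ 0.5416, -0.059 ], dtype=float32), np.float32(0.10932664), np.float32(0.04579801), array([ 0.9852, -0.1713], dtype=float32))
scene [('piece', [[303.0, 171.0], [297.0, 146.0]]), ('finished', [[334.0, 231.0], [106.0, 226.0]]), ('hammer', [[265.0, 307.0]]), ('inlay_top', [[303.0, 162.0], [298.0, 137.0]])]
side [('piece', [[274.0, 232.0], [159.0, 201.0]]), ('finished', []), ('hammer', [[336.0, 205.0]]), ('inlay_top', [[157.0, 192.0], [276.0, 226.0]])]
inlay centre px flush/proud [[259.9773  85.9428]
 [260.2333  85.4899]]
[[42, 92, 145], [42, 92, 145], [43, 92, 144], [44, 91, 143], [45, 92, 144], [47, 102, 156], [49, 107, 162], [32, 67, 109], [31, 68, 109], [32, 70, 109], [32, 68, 109], [33, 68, 109], [31, 67, 109], [169, 137, 76], [220, 180, 49], [222, 183, 46], [227, 186, 49], [171, 141, 76], [221, 212, 203], [220, 212, 202], [222, 212, 203], [221, 212, 202], [217, 208, 199], [218, 209, 200], [219, 210, 200], [219, 211, 201], [218, 209, 199], [219, 211, 202], [194, 157, 60], [222, 181, 50], [224, 184, 50], [229, 188, 49], [132, 124, 123], [43, 92, 145], [43, 94, 147], [44, 96, 148], [48, 107, 163], [49, 106, 164], [49, 105, 163], [50, 107, 164], [95, 95, 121], [162, 108, 48], [181, 123, 56], [182, 124, 55], [183, 126, 58]]
wrist none
scene 0.71 theta 0.035 px err 2.5
side 0.59 theta 0.015 px err 0.3
```

```bash
python3 -c "
from bench import manip
print(manip.hand_in())"
```

```text
the job is handed in; nothing more can be done
None
```

The job is handed in at about 25 s: the proud frame is in the nest with its inlay pressed flush by the clamp, the arm is back on its parked stop, and the robot is clear; no verdict came back.

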